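# Lid the teapot, raise its handle, lift it and hold it level

### The job

The strainer is in the teapot, so close the pot up and pick it up: set the lid gently in its mouth and let go of it, swing the folded carrying handle upright, then take the middle of the handle and lift the pot straight up off its cork trivet. Finish while still holding it there, motionless and level with the lid on and its foot about 10 cm above the table, for someone to take from you; never tip the pot or drop the lid, and leave everything else on the table where it is.

Things in the scene. Friction and masses are not known exactly. Their poses are not given: they have to be found in the camera images.
- trivet: round cork trivet lying on the table, diameter 170, 10 thick, fixed; origin at the centre of its underside, z up
- pot: blue ceramic teapot standing loose on the trivet, about 0.6 kg; round body of diameter 134 at the belly (height 30 to 55), shoulder narrowing to diameter 90 at the rim; 95 high from foot to rim; open mouth of diameter 80 with a steel strainer basket inside. Origin at the centre of the foot's underside (10 above the table at the start), z up. The spout points along its +x, tip at x = 120, z = 98. Two lugs at x = +-60, z = 85 (both on the x axis line) carry the handle (bail)
- pot_mouth (a point): centre of the pot's open mouth at rim height (95 above the foot)
- bail_hinge (a point): on the pot's axis at the height of the handle's hinge line, 85 above the foot; the hinge line runs through it along the pot's x axis
- bail (a joint): angle in rad of the pot's swinging carrying handle about the hinge line: 0 = standing straight up over the pot, +1.15 = folded down to the pot's +y side (stop; how it starts), -1.15 = folded down to the -y side. It turns freely and falls to a stop when let go, and the lifted pot hangs and swings freely from it
- bail_grip (a point): middle of the handle's grip: a round wooden bar, diameter 16, 64 long, always parallel to the pot's x axis, 100 from the hinge line, on a brass wire arch (wire diameter 5) 145 wide. Folded, it is beside the pot about 91 from its axis and 126 above the foot; upright, it is 185 above the foot, 50 clear above the knob of a lid in place
- lid: blue ceramic pot lid, 90 g, lying right way up on the table; round: a plug of diameter 71, 8 deep, below a disc of diameter 94, 5 thick, with a wooden knob on top. Origin at the centre of the plug's underside, z up. In place the plug is inside the pot's mouth and the disc rests on the rim, so the origin is 87 above the pot's foot, on the pot's axis
- lid_knob (a point): centre of the top of the lid's round knob, diameter 22, 38 above the lid's origin (25 above the disc); the knob's upper 19 are of full width, below it is a neck of diameter 14
- cup_a: blue tea cup, diameter 68, 55 high, loose bystander; origin at the centre of its underside
- cup_b: second tea cup like it, loose bystander; origin at the centre of its underside
- tea_tin: green round tea tin with brass cap, diameter 75, 107 high, loose bystander; origin at the centre of its underside
- phone: black phone lying flat, 150 x 72 x 8, loose bystander; origin at the centre of its underside
- sugar_jar: white sugar jar with wooden lid, diameter 70, 84 high, loose bystander; origin at the centre of its underside
Things that resemble listed ones, but are neither listed nor needed, are in the scene too. What is shaped like the lid but green or orange is not meant.

How it is judged (in metres and radians):
On the way, in this order (a step that is already met when the one before it is completed fails the run):
1. the lid is seated in the pot's mouth and let go, the pot standing on its trivet (horizontal distance between lid and pot below 0.007 m and z of lid in the frame of pot between 0.083 and 0.091 m and angle between the z axis of lid and the z axis of pot, either way round below 0.08 rad and contact force between lid and the fingers below 0.1 N and height (world z) of pot below 0.015 m), for 0.2 s.
2. the handle is swung upright with the lid in place (horizontal distance between lid and pot below 0.007 m and z of lid in the frame of pot between 0.083 and 0.091 m and angle between the z axis of lid and the z axis of pot, either way round below 0.08 rad and value of joint bail between -0.3 and 0.3 rad), for 0.1 s.
3. the pot is lifted clear of its trivet by the handle, lid on (all of step 2 and height (world z) of pot above 0.05 m and contact force between pot and the fingers above 2 N), for 0.2 s.
At the end, for the whole second after the job is handed in: Fingers hold the upright handle (0.3 rad) within 40 mm of its middle; foot 75-135 mm above the table, within 60 mm of the trivet's centre, tilt under 0.12 rad, under 0.03 m/s and 0.2 rad/s, off the trivet; lid seated (7 mm aside, 4 mm in height, 0.08 rad), not touched by fingers (all of step 2 and height (world z) of pot between 0.075 and 0.135 m and angle between pot's own z axis and vertical below 0.12 rad and horizontal distance between pot and trivet below 0.06 m and linear speed of pot below 0.03 m/s and angular speed of pot below 0.2 rad/s and contact force between pot and the fingers above 2 N and contact force between lid and the fingers below 0.1 N and distance between bail_grip and the grasp point below 0.04 m and contact force between pot and trivet below 0.05 N); the arm keeps its last pose, push and grip.
It fails at once if the teapot is tipped more than 0.35 rad (angle between pot's own z axis and vertical above 0.35 rad).
It fails at once if the lid is dropped: it moves at more than 0.6 m/s with no finger on it (linear speed of lid above 0.6 m/s and contact force between lid and the fingers below 0.05 N).
It fails at once if a cup, the tea tin, the phone or the sugar jar is moved more than 30 mm or tipped over (distance of any of cup_a, cup_b, tea_tin, phone, sugar_jar from where it was at the start of the episode above 0.03 m or angle between any of cup_a, cup_b, tea_tin, phone, sugar_jar's own z axis and vertical above 0.5 rad).
It also fails if it takes over 58 s, if anything falls off the work surface, if the arm or the gripper's body presses on something with over 40 N, if the wrist force passes 120 N, or if a joint passes its speed limit or range.

### The arm

A 6-joint arm with a two-finger parallel gripper is mounted at the origin on the work surface. World frame = base frame: x ahead of the robot, y to its left, z up, the work surface at z = 0. Lengths are in mm, angles in rad, forces in N, time in s.
With the tool pointing down it reaches from about 350 to 775 mm from the base axis. Payload 7.3 kg.
Tool frame: the origin (TCP) lies at the centre of the arm's flange, where the gripper is bolted on; the fingertips stand arm.tip_extent ahead of it and the grasp point (between the pads) lies 159 mm ahead of it (arm.tip_extent is the distance from the TCP to the fingertips, in mm); z points along the fingers, y is the line along which they close (so a half turn about z gives the same grasp; the last joint's range is limited). The gripper opens to 92 mm and grips with 3 to 60 N. Pads are 19 mm wide; open, the fingers measure 130 mm over their backs; the gripper's body (75 mm by 190 mm) begins 47 mm behind the grasp point.
Start: joints at [1.039, 0.342, 1.524, -0, 1.275, -0.146], TCP at [197.537, 486.423, 404.741] pointing down, gripper open.
Joint ranges: [-2.53, 2.53], [-0.77, 2.02], [0.04, 2.7], [-1, 4.14], [0.28, 2.66], [-3.11, 3.11]. Speed limits (rad/s): [2.57, 2.57, 3.14, 3.14, 3.14, 3.14].

### API

Orientations are given as a 3x3 rotation matrix whose columns are the frame's x, y, z axes.
In Python, from station import telemetry, vision, order, spotter, arm gives the robot as it stands.
- The arm moves only by the tool move_arm, never from a script. Its argument "increments" is a list of rows, each an object of numbers: "grip": the finger opening in mm, from 0 to 91.8; "tx", "ty", "tz": the shift along the tool's x, y, z in mm; "rx", "ry", "rz": the turn, a rotation vector about the tool's x, y, z in degrees. A call has exactly 10 rows; each row is the pose to reach, as a shift and turn from the pose commanded when the call began, along the tool's axes at that moment; what a row does not reach only later rows make up. A row lasts 1/8 s, in which the tool goes at most 62.5 mm and 10.7 degrees, less where a joint would pass 70% of its speed; a pose out of reach is approached as far as the arm can. A call with a gripper value outside its range is refused whole. The fingers move at their own pace and stop on an object; "newtons" is the grip in N (left out, the last holds). Time passes only in rows, so rows that repeat a pose let the fingers close, or fill a call up. It gives the time, the measured TCP pose, the force, the opening and the grip force at its end, in the units of the state.
- telemetry.observe(): the state, without advancing time (a new reading comes with each control period).
- vision.grab_frame(name): name is "scene" or "top"; returns the picture (480x640x3 uint8, blue, green, red); there is no depth.
- vision.camera_info(name): a dict with "fovy" (degrees; the focal length in pixels is half the picture's height over the tangent of half this angle, whatever the lens; pixels are square), "cx", "cy" (the principal point, pixels), "k1" (the pictures are not rectified: a ray, as slopes to the right and down, at radius r is drawn at 1 + k1 r^2 times it, then the intrinsics apply), "R" (3x3) and "t" (3): a world point X has camera coordinates R X + t. Camera axes: x right, y down, z forward; pixel columns grow to the right and rows downward; lengths in mm; the calibration is good to about 2 mm. A picture is of the moment at which its call begins. camera_info takes no time and is no camera call.
- order.job_done(): hands the job in; it is judged then, once.
Trained networks look in the newest picture that a camera, given by its name, has taken for a name from the list of things; names that differ only in an ending like _2 or _b are one class to them, and where a whole thing is asked for, a point or a joint stands for the part that bears it (a point fixed in the world has none). Each returns a list of dicts, best first, with "conf" (0 to 1); they miss things now and then, are a little off and sometimes report something else, mostly with a low value. They report only what shows in the picture. A call takes as long as a camera call. They do not tell look-alikes from the thing itself.
- spotter.boxes_of(query, camera): "at" ([x, y, z] in mm, in the coordinates of the camera as it stood for that picture, good to about 4 mm: the middle of the surface that is visible of it).
The state is a dict: "time_s": time; "joint_pos": joint angles; "joint_vel": joint speeds; "joint_efforts": joint torques, N m; "eef_pos": TCP position; "orientation": TCP orientation; "wrist_force": force on the tool from outside, world axes, zero at the start; "moment": the same for the moment, N m; "gripper_width": finger opening in mm; "grip_force": force on a finger pad.
Only numpy, scipy, OpenCV 4.12 (cv2) and the standard library are available. Lean on these libraries where they do the work, as an engineer would, in place of code of your own. Each camera call takes 0.05 s, during which the arm holds its last target. There are 200 camera calls.

## Working session

There is one attempt and no reset: what is moved stays moved. The work goes in short steps, Python scripts to look and compute and a tool call to move; the robot and the scene stay as the last step left them, time stands still between calls to the robot, and variables do not carry over. Pictures are saved under pics/ and viewed, at most 10 in all, crops included, and the job is handed in when it is done.

Besides the shell and the picture viewer there is one more tool, called as name(argument=value, ...), one argument or row to a line, values as JSON. move_arm: Moves the arm, as the interface text tells. Its arguments: {"type":"object","properties":{"increments":{"type":"array","items":{"type":"object","properties":{"grip":{"type":"number"},"tx":{"type":"number"},"ty":{"type":"number"},"tz":{"type":"number"},"rx":{"type":"number"},"ry":{"type":"number"},"rz":{"type":"number"}}}},"newtons":{"type":"number"}},"required":["increments"]}

```bash
mkdir -p pics; cat > h.py <<'E'
import numpy as np, cv2
from station import telemetry, vision, order, spotter, arm
def toworld(cam,p):
    c=vision.camera_info(cam); R=np.array(c["R"]);t=np.array(c["t"]); return R.T@(np.array(p)-t)
def ray(cam,u,v):
    c=vision.camera_info(cam); f=240/np.tan(np.radians(c["fovy"])/2)
    K=np.array([[f,0,c["cx"]],[0,f,c["cy"]],[0,0,1.]])
    d=cv2.undistortPoints(np.array([[[u,v]]],float),K,np.array([c["k1"],0,0,0.]))[0,0]
    R=np.array(c["R"]);t=np.array(c["t"]); return -R.T@t, R.T@np.array([d[0],d[1],1])
def atz(cam,u,v,z):
    o,d=ray(cam,u,v); return o+d*(z-o[2])/d[2]
def proj(cam,X):
    c=vision.camera_info(cam); f=240/np.tan(np.radians(c["fovy"])/2)
    p=np.array(c["R"])@np.array(X,float)+np.array(c["t"]); s=p[:2]/p[2]; s=s*(1+c["k1"]*(s@s)); return f*s+[c["cx"],c["cy"]]
E
python3 - <<'E'
from h import *
np.set_printoptions(precision=1,suppress=True)
print(arm.tip_extent, telemetry.observe())
for cam in("scene","top"):
    cv2.imwrite(f"pics/{cam}0.png",vision.grab_frame(cam))
    c=vision.camera_info(cam); print(cam,-np.array(c["R"]).T@np.array(c["t"]),c["fovy"],c["k1"])
    for q in("pot","lid","lid_knob","bail_grip","trivet","cup_a","tea_tin","phone","sugar_jar"):
        print(q,[(round(d["conf"],2),toworld(cam,d["at"])) for d in spotter.boxes_of(q,cam)])
E
```

```text
178.0 {'time_s': 0.0, 'joint_pos': array([ 1. ,  0.3,  1.5, -0. ,  1.3, -0.1]), 'joint_vel': array([-0.,  0.,  0., -0.,  0., -0.]), 'joint_efforts': array([ -0. , -43.1, -24.4,   0.1,   0.1,  -0. ]), 'eef_pos': array([197.5, 486.3, 404.1]), 'orientation': array([[-0.9,  0.4, -0. ],
       [ 0.4,  0.9, -0. ],
       [ 0. , -0. , -1. ]]), 'wrist_force': array([-0.5, -0. , -0.5]), 'moment': array([-0. ,  0.1,  0. ]), 'grip_force': 0.0, 'gripper_width': 91.84392887918443}
scene [1468.5 -502.8 1107.3] 51.33869765928736 0.0347233247089658
pot [(0.67, array([500.7, 111.7,  85.5]))]
lid [(0.68, array([ 483.9, -250.7,   11.4])), (0.67, array([ 339.5, -166.9,   14.3])), (0.62, array([ 451. , -105. ,   11.6])), (0.58, array([ 638.5, -134.7,   11.6]))]
lid_knob [(0.95, array([ 639.2, -134.7,   16. ])), (0.83, array([ 450.4, -107.9,   14.8])), (0.83, array([ 342.4, -172.6,   12.1])), (0.7, array([ 481.8, -254.8,   10.4]))]
bail_grip [(0.74, array([534.1, 176.8, 133.8]))]
trivet [(0.85, array([511.4,  78.8,  12.5])), (0.55, array([ 486.1, -253.3,    9.7]))]
cup_a [(0.76, array([ 647.1, -272.1,   3
[... 492 characters left out ...]
   7.7])), (0.73, array([ 331.4, -167.5,    9.6])), (0.68, array([ 640.2, -133.3,   14.7])), (0.6, array([ 660.1, -277. ,   20.9])), (0.59, array([446.5, -99.4,  12.6]))]
lid_knob [(0.88, array([ 472.5, -245. ,    9. ])), (0.73, array([443.5, -96.9,  15.9])), (0.6, array([ 332.1, -165.9,   14.5])), (0.59, array([528.6, 179.8, 136.7])), (0.58, array([ 632.3, -134.3,   10.1]))]
bail_grip [(0.71, array([525.1, 179.8, 133.8]))]
trivet [(0.9, array([426.9, 104.7,  13.1]))]
cup_a [(0.81, array([ 660.5, -275.2,   24. ])), (0.7, array([415.1, 364.5,  16.8]))]
tea_tin [(0.89, array([587.7, 382.3, 106.7])), (0.51, array([415. , 364.9,  16. ]))]
phone []
sugar_jar [(0.91, array([723. , 199.2,  61.8]))]
```

View pics/scene0.png

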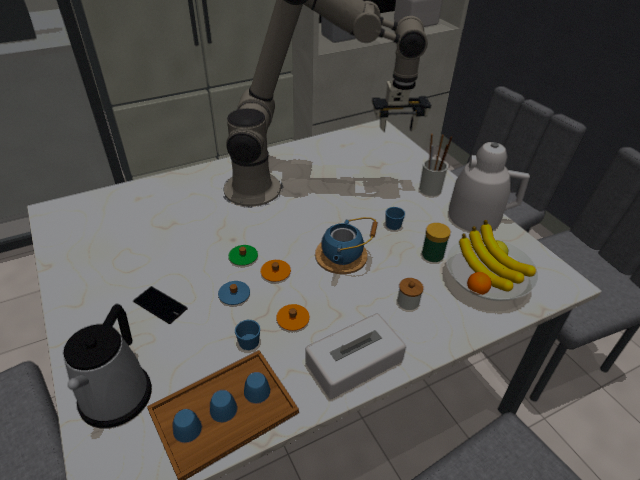

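View pics/top0.png

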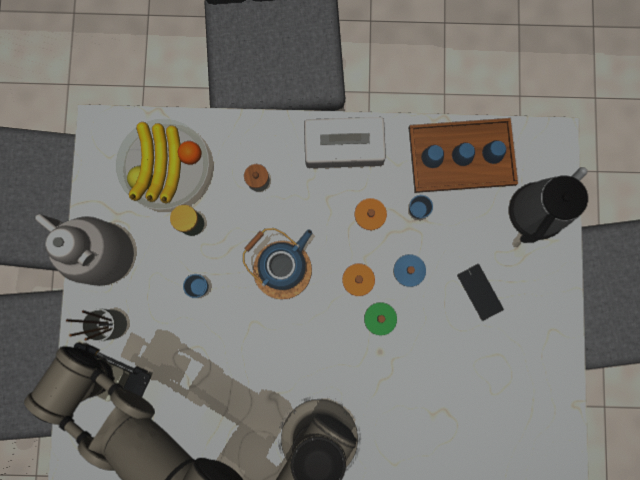

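The blue lid lies at top (409,270) and scene (234,292). The pot is at top (280,265) with its spout towards (309,235) and the folded grip at (253,241). Next I'll measure these more finely.

```bash
python3 - <<'E'
from h import *
np.set_printoptions(precision=1,suppress=True)
T=cv2.imread("pics/top0.png");S=cv2.imread("pics/scene0.png")
def big(im,u,v,w,h,k): return cv2.resize(im[v-h:v+h,u-w:u+w],None,fx=k,fy=k,interpolation=cv2.INTER_CUBIC)
a=big(T,280,260,50,50,4);b=big(S,350,245,50,50,4)
cv2.imwrite("pics/pot.png",np.hstack([a,b]))
def blob(im,u,v,w,lo,hi):
    hsv=cv2.cvtColor(im,cv2.COLOR_BGR2HSV); m=cv2.inRange(hsv,lo,hi); z=np.zeros_like(m); z[v-w:v+w,u-w:u+w]=m[v-w:v+w,u-w:u+w]
    cs=max(cv2.findContours(z,cv2.RETR_EXTERNAL,cv2.CHAIN_APPROX_NONE)[0],key=cv2.contourArea)
    return cv2.fitEllipse(cv2.convexHull(cs))
for cam,im,u,v in(("top",T,409,270),("scene",S,234,292)):
    e=blob(im,u,v,25,(95,90,40),(125,255,255)); print(cam,"disc",e,atz(cam,*e[0],11))
    e=blob(im,u,v-(4 if cam=="scene" else 0),9,(0,90,40),(25,255,255)); print(cam,"knob",e,atz(cam,*e[0],36 if cam=="top" else 29))
E
```

```text
top disc ((409.4427795410156, 270.169921875), (30.697973251342773, 31.308805465698242), 114.58087158203125) [ 474.  -248.3   11. ]
top knob ((410.5, 269.5), (5.830951690673828, 5.830951690673828), 0.0) [ 474.  -247.7   36. ]
scene disc ((233.7067108154297, 292.3511657714844), (23.0528621673584, 31.39105987548828), 80.27444458007812) [ 475.3 -247.8   11. ]
scene knob ((233.1326446533203, 287.8267822265625), (6.6030755043029785, 8.680362701416016), 0.3247811496257782) [ 474.  -247.3   29. ]
```

View pics/pot.png

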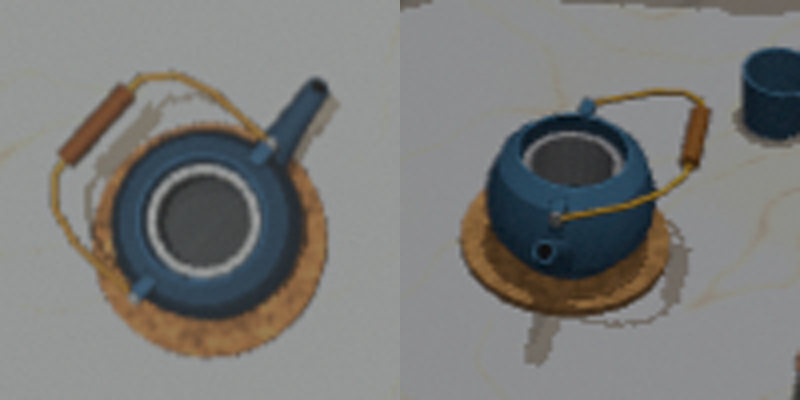

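The crop shows the white strainer ring at top (281,265), the lugs at top-crop (262,152) and (143,290), and the grip running from (125,92) to (68,157). I'll fit the pot's position and yaw from these.

```bash
python3 - <<'E'
from h import *
from scipy.optimize import least_squares
np.set_printoptions(precision=1,suppress=True)
T=cv2.imread("pics/top0.png");S=cv2.imread("pics/scene0.png")
ring={}
for cam,im,(u,v) in(("top",T,(281,265)),("scene",S,(343,234))):
    m=cv2.inRange(cv2.cvtColor(im,cv2.COLOR_BGR2HSV),(0,0,0),(179,70,255)); z=np.zeros_like(m); z[v-18:v+18,u-18:u+18]=m[v-18:v+18,u-18:u+18]
    n,l,st,c=cv2.connectedComponentsWithStats(z)
    k=l[v,u]; ys,xs=np.nonzero(l==k); h=cv2.convexHull(np.c_[xs,ys].astype(np.int32)); e=cv2.fitEllipse(h)
    ring[cam]=e[0]; print(cam,st[k],e,atz(cam,*e[0],105),atz(cam,*e[0],100))
tp=lambda a,b:(230+a/4-.4,210+b/4-.4); sp=lambda a,b:(300+(a-400)/4-.4,195+b/4-.4)
obs=[("top",(60,0,85),tp(264,150)),("top",(-60,0,85),tp(143,290)),("top",(120,0,98),tp(318,87)),
("scene",(60,0,85),sp(559,215)),("scene",(-60,0,85),sp(588,106)),("scene",(120,0,98),sp(545,250)),
("top",(0,91,126),tp(97,124)),("scene",(0,91,126),sp(696,135)),
("top",(0,0,93),ring["top"]),("scene",(0,0,93),ring["scene"])]
def f(p):
    c,s=np.cos(p[2]),np.sin(p[2]); r=[]
    for cam,(x,y,z),uv in obs: r+=list(proj(cam,(p[0]+c*x-s*y,p[1]+s*x+c*y,z+10))-uv)
    return np.array(r)
s=least_squares(f,[476,118,-.75],loss="soft_l1"); print(s.x,np.degrees(s.x[2])); print(f(s.x).reshape(-1,2))
E
```

```text
top [266 250  30  30 697] ((280.2162170410156, 264.5898132324219), (29.353496551513672, 29.646650314331055), 78.7815170288086) [472.6 116.4 105. ] [473.  116.8 100. ]
scene [331 228  25  13 265] ((342.9195556640625, 234.1783447265625), (13.236029624938965, 24.961416244506836), 93.37735748291016) [481.5 113.1 105. ] [476.6 116.1 100. ]
[473.7 117.3  -0.7] -39.61671357074074
[[-0.9  0.9]
 [ 0.2 -1.1]
 [-0.1 -0.3]
 [-0.2 -0.9]
 [-0.5  1.6]
 [-0.2  0.6]
 [-0.3  0.3]
 [-0.4  0.7]
 [-0.3 -0.4]
 [-0.1 -1.4]]
```

```bash
cat >> h.py <<'E'
from scipy.spatial.transform import Rotation as Ro
def go(x,y,z,yaw):
    "TCP target, tool down, tool y axis at world angle yaw (deg) -> increments"
    s=telemetry.observe(); R=np.array(s["orientation"]); p=np.array(s["eef_pos"])
    a=np.radians(yaw); Y=np.array([np.cos(a),np.sin(a),0]); Z=np.array([0,0,-1.]); G=np.c_[np.cross(Y,Z),Y,Z]
    d=R.T@(np.array([x,y,z])-p); r=Ro.from_matrix(R.T@G).as_rotvec(degrees=True)
    print("t",d.round(1),"r",r.round(2),"| now",p.round(1),"yaw",round(np.degrees(np.arctan2(R[1,1],R[0,1])),1),"time",round(s["time_s"],2),"w",round(s["gripper_width"],1),"F",np.round(s["wrist_force"],1))
E
python3 - <<'E'
from h import *
go(480,100,404,0); go(474,-248,300,-39.6)
E
```

```text
t [-407.1 -251.7    0.7] r [ 1.00e-02 -0.00e+00  6.79e+01] | now [197.5 486.4 404.8] yaw 67.9 time 1.0 w 91.5 F [-0.6 -0.6  0. ]
t [-532.5 -576.4  104.7] r [ 1.000e-02 -1.000e-02  1.075e+02] | now [197.5 486.4 404.8] yaw 67.9 time 1.0 w 91.5 F [-0.6 -0.6  0. ]
```

move_arm(
  increments=[
    {"tx": -45, "ty": -28, "tz": 0, "rz": 7.5},
    {"tx": -90, "ty": -56, "tz": 0, "rz": 15},
    {"tx": -136, "ty": -84, "tz": 0, "rz": 22.5},
    {"tx": -181, "ty": -112, "tz": 0, "rz": 30},
    {"tx": -226, "ty": -140, "tz": 0, "rz": 37.5},
    {"tx": -271, "ty": -168, "tz": 0, "rz": 45},
    {"tx": -316, "ty": -196, "tz": 0, "rz": 52.5},
    {"tx": -362, "ty": -224, "tz": 0, "rz": 60},
    {"tx": -407, "ty": -252, "tz": 0, "rz": 68},
    {"tx": -407, "ty": -252, "tz": 0, "rz": 68, "grip": 60},
  ],
)

```text
validation failed for argument at $.in...
```

```bash
python3 - <<'E'
from h import *
go(474,-248,240,-39.6)
E
```

```text
t [-532.5 -576.4  164.7] r [ 1.000e-02 -1.000e-02  1.075e+02] | now [197.5 486.4 404.8] yaw 67.9 time 1.0 w 91.5 F [-0.6 -0.6  0. ]
```

move_arm(
  increments=[
    {"tx": -45, "ty": -28, "tz": 0, "rx": 0, "ry": 0, "rz": 7.5, "grip": 60},
    {"tx": -90, "ty": -56, "tz": 0, "rx": 0, "ry": 0, "rz": 15, "grip": 60},
    {"tx": -136, "ty": -84, "tz": 0, "rx": 0, "ry": 0, "rz": 22.5, "grip": 60},
    {"tx": -181, "ty": -112, "tz": 0, "rx": 0, "ry": 0, "rz": 30, "grip": 60},
    {"tx": -226, "ty": -140, "tz": 0, "rx": 0, "ry": 0, "rz": 37.5, "grip": 60},
    {"tx": -271, "ty": -168, "tz": 0, "rx": 0, "ry": 0, "rz": 45, "grip": 60},
    {"tx": -316, "ty": -196, "tz": 0, "rx": 0, "ry": 0, "rz": 52.5, "grip": 60},
    {"tx": -362, "ty": -224, "tz": 0, "rx": 0, "ry": 0, "rz": 60, "grip": 60},
    {"tx": -407, "ty": -252, "tz": 0, "rx": 0, "ry": 0, "rz": 68, "grip": 60},
    {"tx": -407, "ty": -252, "tz": 0, "rx": 0, "ry": 0, "rz": 68, "grip": 60},
  ],
)

```text
time_s: 2.25
eef_pos: [481.4, 97.1, 404.5]
orientation: [[0.007, 1.0, 0.001], [1.0, -0.007, -0.001], [-0.0, 0.001, -1.0]]
wrist_force: [-0.2, 0.4, 1.1]
gripper_width: 60.0
grip_force: 0.0
```

```bash
python3 - <<'E'
from h import *
go(474,-248,240,-39.6)
E
```

```text
t [-345.1   -5.   164.6] r [4.000e-02 2.000e-02 3.918e+01] | now [481.4  97.1 404.5] yaw -0.4 time 2.25 w 60.0 F [-0.2  0.4  1.1]
```

move_arm(
  increments=[
    {"tx": -45, "ty": -1, "tz": 0, "rx": 0, "ry": 0, "rz": 6, "grip": 60},
    {"tx": -90, "ty": -2, "tz": 10, "rx": 0, "ry": 0, "rz": 12, "grip": 60},
    {"tx": -140, "ty": -3, "tz": 30, "rx": 0, "ry": 0, "rz": 18, "grip": 60},
    {"tx": -190, "ty": -4, "tz": 55, "rx": 0, "ry": 0, "rz": 24, "grip": 60},
    {"tx": -240, "ty": -5, "tz": 80, "rx": 0, "ry": 0, "rz": 30, "grip": 60},
    {"tx": -290, "ty": -6, "tz": 105, "rx": 0, "ry": 0, "rz": 36, "grip": 60},
    {"tx": -330, "ty": -6, "tz": 130, "rx": 0, "ry": 0, "rz": 39.6, "grip": 60},
    {"tx": -348, "ty": -6, "tz": 150, "rx": 0, "ry": 0, "rz": 39.6, "grip": 60},
    {"tx": -348, "ty": -6, "tz": 165, "rx": 0, "ry": 0, "rz": 39.6, "grip": 60},
    {"tx": -348, "ty": -6, "tz": 165, "rx": 0, "ry": 0, "rz": 39.6, "grip": 60},
  ],
)

```text
time_s: 3.5
eef_pos: [473.0, -246.7, 238.8]
orientation: [[0.638, 0.77, -0.002], [0.77, -0.638, 0.002], [0.0, -0.003, -1.0]]
wrist_force: [0.8, 0.8, 0.7]
gripper_width: 60.3
grip_force: 0.0
```

```bash
python3 - <<'E'
from h import *
go(474,-248,195,-39.6)
vision.grab_frame("top");S=vision.grab_frame("scene"); T=vision.grab_frame("top")
go(474,-248,195,-39.6)
k=lambda im,u,v:cv2.resize(im[v-45:v+45,u-45:u+45],None,fx=4,fy=4,interpolation=cv2.INTER_CUBIC)
cv2.imwrite("pics/g1.png",np.hstack([k(T,409,270),k(S,234,280)]))
E
```

```text
t [-0.3  1.7 43.8] r [-0.17 -0.01 -0.03] | now [ 473.  -246.7  238.8] yaw -39.6 time 3.5 w 60.3 F [0.8 0.8 0.7]
t [-0.4  0.8 45.6] r [ 0.07 -0.02 -0.01] | now [ 473.6 -247.2  240.6] yaw -39.6 time 3.65 w 59.7 F [0.  0.6 0.2]
```

View pics/g1.png

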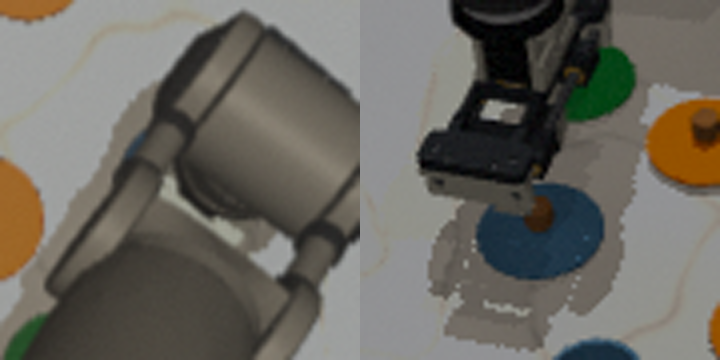

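The scene crop shows the near finger just in front of the knob at (540,212) and the lid centred under the tool. I'll go down and close.

move_arm(
  newtons=15,
  increments=[
    {"tx": 0, "ty": 0, "tz": 15, "rx": 0, "ry": 0, "rz": 0, "grip": 60},
    {"tx": 0, "ty": 0, "tz": 30, "rx": 0, "ry": 0, "rz": 0, "grip": 60},
    {"tx": 0, "ty": 0, "tz": 45, "rx": 0, "ry": 0, "rz": 0, "grip": 60},
    {"tx": 0, "ty": 0, "tz": 45, "rx": 0, "ry": 0, "rz": 0, "grip": 40},
    {"tx": 0, "ty": 0, "tz": 45, "rx": 0, "ry": 0, "rz": 0, "grip": 28},
    {"tx": 0, "ty": 0, "tz": 45, "rx": 0, "ry": 0, "rz": 0, "grip": 22},
    {"tx": 0, "ty": 0, "tz": 45, "rx": 0, "ry": 0, "rz": 0, "grip": 10},
    {"tx": 0, "ty": 0, "tz": 45, "rx": 0, "ry": 0, "rz": 0, "grip": 10},
    {"tx": 0, "ty": 0, "tz": 45, "rx": 0, "ry": 0, "rz": 0, "grip": 10},
    {"tx": 0, "ty": 0, "tz": 45, "rx": 0, "ry": 0, "rz": 0, "grip": 10},
  ],
)

```text
time_s: 4.9
eef_pos: [473.3, -248.3, 195.1]
orientation: [[0.639, 0.769, 0.001], [0.769, -0.639, -0.0], [0.0, 0.001, -1.0]]
wrist_force: [-0.4, 0.1, 4.7]
gripper_width: 21.7
grip_force: 15.0
```

move_arm(
  increments=[
    {"tx": 0, "ty": 0, "tz": -10, "rx": 0, "ry": 0, "rz": 0, "grip": 10},
    {"tx": 0, "ty": 0, "tz": -40, "rx": 0, "ry": 0, "rz": 0, "grip": 10},
    {"tx": 0, "ty": 0, "tz": -80, "rx": 0, "ry": 0, "rz": 0, "grip": 10},
    {"tx": 20, "ty": -16, "tz": -120, "rx": 0, "ry": 0, "rz": 0, "grip": 10},
    {"tx": 45, "ty": -37, "tz": -155, "rx": 0, "ry": 0, "rz": 0, "grip": 10},
    {"tx": 75, "ty": -62, "tz": -165, "rx": 0, "ry": 0, "rz": 0, "grip": 10},
    {"tx": 105, "ty": -87, "tz": -165, "rx": 0, "ry": 0, "rz": 0, "grip": 10},
    {"tx": 135, "ty": -112, "tz": -165, "rx": 0, "ry": 0, "rz": 0, "grip": 10},
    {"tx": 165, "ty": -137, "tz": -165, "rx": 0, "ry": 0, "rz": 0, "grip": 10},
    {"tx": 195, "ty": -162, "tz": -165, "rx": 0, "ry": 0, "rz": 0, "grip": 10},
  ],
)

```text
time_s: 6.15
eef_pos: [472.7, 6.6, 360.0]
orientation: [[0.639, 0.769, -0.0], [0.769, -0.639, 0.0], [0.0, -0.0, -1.0]]
wrist_force: [0.3, 0.0, -1.5]
gripper_width: 21.7
grip_force: 15.0
```

move_arm(
  increments=[
    {"tx": 25, "ty": -21, "tz": 0, "rx": 0, "ry": 0, "rz": 0, "grip": 10},
    {"tx": 50, "ty": -41, "tz": 0, "rx": 0, "ry": 0, "rz": 0, "grip": 10},
    {"tx": 70, "ty": -58, "tz": 0, "rx": 0, "ry": 0, "rz": 0, "grip": 10},
    {"tx": 82, "ty": -68, "tz": 0, "rx": 0, "ry": 0, "rz": 0, "grip": 10},
    {"tx": 86, "ty": -71, "tz": 10, "rx": 0, "ry": 0, "rz": 0, "grip": 10},
    {"tx": 86, "ty": -71, "tz": 20, "rx": 0, "ry": 0, "rz": 0, "grip": 10},
    {"tx": 86, "ty": -71, "tz": 30, "rx": 0, "ry": 0, "rz": 0, "grip": 10},
    {"tx": 86, "ty": -71, "tz": 35, "rx": 0, "ry": 0, "rz": 0, "grip": 10},
    {"tx": 86, "ty": -71, "tz": 35, "rx": 0, "ry": 0, "rz": 0, "grip": 10},
    {"tx": 86, "ty": -71, "tz": 35, "rx": 0, "ry": 0, "rz": 0, "grip": 10},
  ],
)

```text
time_s: 7.4
eef_pos: [473.6, 116.7, 325.0]
orientation: [[0.639, 0.769, 0.001], [0.769, -0.639, 0.0], [0.0, 0.0, -1.0]]
wrist_force: [-0.8, -0.3, -1.0]
gripper_width: 21.3
grip_force: 15.0
```

```bash
python3 - <<'E'
from h import *
S=vision.grab_frame("scene"); T=vision.grab_frame("top")
go(473.5,117,295,-39.6)
k=lambda im,u,v:cv2.resize(im[v-50:v+50,u-50:u+50],None,fx=4,fy=4,interpolation=cv2.INTER_CUBIC)
a=k(T,280,260);b=k(S,350,235)
def dr(img,cam,c,pts,col):
    for X in pts:
        p=proj(cam,X); q=((p-c+50)*4+1.5).astype(int); cv2.circle(img,tuple(int(i) for i in q),1,col,-1)
p=np.array(telemetry.observe()["eef_pos"]); zl=p[2]-195
th=np.linspace(0,2*np.pi,40)
# expected: lid disc top edge (r47,z+13), pot rim (r45,z105), belly
for img,cam,c in((a,"top",(280,260)),(b,"scene",(350,235))):
    dr(img,cam,c,[(p[0]+47*np.cos(t),p[1]+47*np.sin(t),zl+13) for t in th],(0,0,255))
    dr(img,cam,c,[(473.5+45*np.cos(t),117+45*np.sin(t),105) for t in th],(0,255,255))
    dr(img,cam,c,[(473.5+67*np.cos(t),117+67*np.sin(t),50) for t in th],(0,255,0))
cv2.imwrite("pics/over.png",np.hstack([a,b]))
E
```

```text
t [ 0.1 -0.2 30.1] r [ 0.03 -0.03 -0.11] | now [473.5 116.8 325.1] yaw -39.7 time 7.5 w 21.8 F [-0.4 -0.6 -1.2]
```

View pics/over.png

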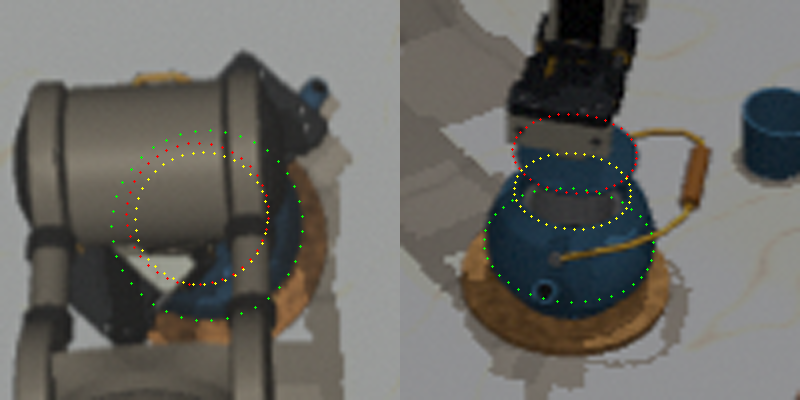

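The lid's predicted outline (red) and the pot's (yellow and green) match the picture. The lid is centred over the mouth, so I'll lower it gently.

move_arm(
  increments=[
    {"tx": 0, "ty": 0, "tz": 6, "rx": 0, "ry": 0, "rz": 0, "grip": 10},
    {"tx": 0, "ty": 0, "tz": 12, "rx": 0, "ry": 0, "rz": 0, "grip": 10},
    {"tx": 0, "ty": 0, "tz": 17, "rx": 0, "ry": 0, "rz": 0, "grip": 10},
    {"tx": 0, "ty": 0, "tz": 21, "rx": 0, "ry": 0, "rz": 0, "grip": 10},
    {"tx": 0, "ty": 0, "tz": 24, "rx": 0, "ry": 0, "rz": 0, "grip": 10},
    {"tx": 0, "ty": 0, "tz": 26, "rx": 0, "ry": 0, "rz": 0, "grip": 10},
    {"tx": 0, "ty": 0, "tz": 28, "rx": 0, "ry": 0, "rz": 0, "grip": 10},
    {"tx": 0, "ty": 0, "tz": 29.5, "rx": 0, "ry": 0, "rz": 0, "grip": 10},
    {"tx": 0, "ty": 0, "tz": 31, "rx": 0, "ry": 0, "rz": 0, "grip": 10},
    {"tx": 0, "ty": 0, "tz": 31, "rx": 0, "ry": 0, "rz": 0, "grip": 10},
  ],
)

```text
time_s: 8.75
eef_pos: [473.4, 116.8, 293.7]
orientation: [[0.639, 0.769, -0.0], [0.769, -0.639, 0.0], [-0.0, -0.0, -1.0]]
wrist_force: [-0.0, 0.8, -0.6]
gripper_width: 21.3
grip_force: 15.0
```

move_arm(
  increments=[
    {"tx": 0, "ty": 0, "tz": 0.5, "rx": 0, "ry": 0, "rz": 0, "grip": 10},
    {"tx": 0, "ty": 0, "tz": 1, "rx": 0, "ry": 0, "rz": 0, "grip": 10},
    {"tx": 0, "ty": 0, "tz": 1.5, "rx": 0, "ry": 0, "rz": 0, "grip": 10},
    {"tx": 0, "ty": 0, "tz": 1.8, "rx": 0, "ry": 0, "rz": 0, "grip": 10},
    {"tx": 0, "ty": 0, "tz": 2, "rx": 0, "ry": 0, "rz": 0, "grip": 10},
    {"tx": 0, "ty": 0, "tz": 2.2, "rx": 0, "ry": 0, "rz": 0, "grip": 10},
    {"tx": 0, "ty": 0, "tz": 2.4, "rx": 0, "ry": 0, "rz": 0, "grip": 10},
    {"tx": 0, "ty": 0, "tz": 2.4, "rx": 0, "ry": 0, "rz": 0, "grip": 10},
    {"tx": 0, "ty": 0, "tz": 2.4, "rx": 0, "ry": 0, "rz": 0, "grip": 10},
    {"tx": 0, "ty": 0, "tz": 2.4, "rx": 0, "ry": 0, "rz": 0, "grip": 10},
  ],
)

```text
time_s: 10.0
eef_pos: [473.4, 116.9, 291.9]
orientation: [[0.639, 0.769, 0.001], [0.769, -0.639, 0.0], [0.001, 0.0, -1.0]]
wrist_force: [-2.6, -0.2, 6.8]
gripper_width: 21.6
grip_force: 15.0
```

move_arm(
  increments=[
    {"tx": 0, "ty": 0, "tz": 0, "rx": 0, "ry": 0, "rz": 0, "grip": 25},
    {"tx": 0, "ty": 0, "tz": 0, "rx": 0, "ry": 0, "rz": 0, "grip": 32},
    {"tx": 0, "ty": 0, "tz": 0, "rx": 0, "ry": 0, "rz": 0, "grip": 42},
    {"tx": 0, "ty": 0, "tz": 0, "rx": 0, "ry": 0, "rz": 0, "grip": 42},
    {"tx": 0, "ty": 0, "tz": 0, "rx": 0, "ry": 0, "rz": 0, "grip": 42},
    {"tx": 0, "ty": 0, "tz": -15, "rx": 0, "ry": 0, "rz": 0, "grip": 42},
    {"tx": 0, "ty": 0, "tz": -35, "rx": 0, "ry": 0, "rz": 0, "grip": 42},
    {"tx": 0, "ty": 0, "tz": -65, "rx": 0, "ry": 0, "rz": 0, "grip": 42},
    {"tx": 0, "ty": 0, "tz": -100, "rx": 0, "ry": 0, "rz": 0, "grip": 42},
    {"tx": 0, "ty": 0, "tz": -100, "rx": 0, "ry": 0, "rz": 0, "grip": 42},
  ],
)

```text
time_s: 11.25
eef_pos: [473.9, 116.9, 393.8]
orientation: [[0.639, 0.769, 0.006], [0.769, -0.639, 0.001], [0.004, 0.004, -1.0]]
wrist_force: [0.3, 0.2, -0.6]
gripper_width: 42.1
grip_force: 0.0
```

move_arm(
  increments=[
    {"tx": 10, "ty": 0, "tz": 0, "rx": 0, "ry": 0, "rz": -9, "grip": 42},
    {"tx": 20, "ty": 0, "tz": 0, "rx": 0, "ry": 0, "rz": -18, "grip": 42},
    {"tx": 30, "ty": 0, "tz": 0, "rx": 0, "ry": 0, "rz": -27, "grip": 42},
    {"tx": 40, "ty": 0, "tz": 0, "rx": 0, "ry": 0, "rz": -36, "grip": 42},
    {"tx": 50, "ty": 0, "tz": 0, "rx": 0, "ry": 0, "rz": -45, "grip": 42},
    {"tx": 60, "ty": 0, "tz": 0, "rx": 0, "ry": 0, "rz": -54, "grip": 42},
    {"tx": 70, "ty": 0, "tz": 0, "rx": 0, "ry": 0, "rz": -63, "grip": 42},
    {"tx": 80, "ty": 0, "tz": 0, "rx": 0, "ry": 0, "rz": -72, "grip": 42},
    {"tx": 91, "ty": 0, "tz": 0, "rx": 0, "ry": 0, "rz": -81, "grip": 42},
    {"tx": 91, "ty": 0, "tz": 0, "rx": 0, "ry": 0, "rz": -90, "grip": 42},
  ],
)

```text
time_s: 12.5
eef_pos: [531.7, 187.3, 389.9]
orientation: [[-0.773, 0.634, -0.002], [0.634, 0.773, -0.0], [0.001, -0.001, -1.0]]
wrist_force: [0.2, 0.5, -1.2]
gripper_width: 41.7
grip_force: 0.0
```

```bash
python3 - <<'E'
from h import *
S=vision.grab_frame("scene"); T=vision.grab_frame("top")
go(531.5,187.1,340,50.4)
k=lambda im,u,v:cv2.resize(im[v-50:v+50,u-50:u+50],None,fx=4,fy=4,interpolation=cv2.INTER_CUBIC)
a=k(T,280,260);b=k(S,350,235)
def dr(img,cam,c,pts,col):
    for X in pts:
        p=proj(cam,X); q=((p-c+50)*4+1.5).astype(int); cv2.circle(img,tuple(int(i) for i in q),1,col,-1)
th=np.linspace(0,2*np.pi,40); ya=np.radians(-39.6); cx,sx=np.cos(ya),np.sin(ya)
P=lambda x,y,z:(473.5+cx*x-sx*y,117+sx*x+cx*y,z+10)
for img,cam,c in((a,"top",(280,260)),(b,"scene",(350,235))):
    dr(img,cam,c,[P(47*np.cos(t),47*np.sin(t),100) for t in th],(0,0,255))
    dr(img,cam,c,[P(x,91,126) for x in np.linspace(-32,32,9)]+[P(60,0,85),P(-60,0,85),P(120,0,98),P(0,0,125)],(0,255,0))
cv2.imwrite("pics/bail.png",np.hstack([a,b]))
E
```

```text
t [-0.   0.2 50.1] r [-0.09 -0.07 -0.03] | now [531.4 186.9 390.1] yaw 50.4 time 12.6 w 42.0 F [ 0.5 -0.4  1.1]
```

View pics/bail.png

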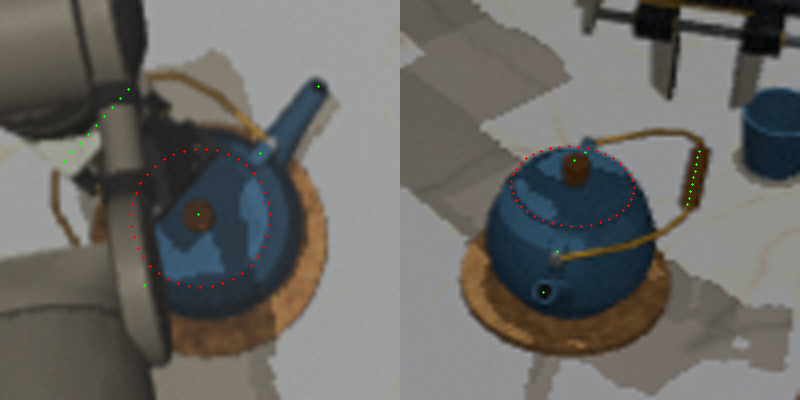

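The lid is seated: its edge and the knob at scene-crop (574,165) lie on the model, and the grip bar at (695,180) matches too. I'll lower the fingers over the bar and cage it loosely.

move_arm(
  increments=[
    {"tx": 0, "ty": 0, "tz": 15, "rx": 0, "ry": 0, "rz": 0, "grip": 36},
    {"tx": 0, "ty": 0, "tz": 35, "rx": 0, "ry": 0, "rz": 0, "grip": 36},
    {"tx": 0, "ty": 0, "tz": 50, "rx": 0, "ry": 0, "rz": 0, "grip": 36},
    {"tx": 0, "ty": 0, "tz": 62, "rx": 0, "ry": 0, "rz": 0, "grip": 36},
    {"tx": 0, "ty": 0, "tz": 73, "rx": 0, "ry": 0, "rz": 0, "grip": 36},
    {"tx": 0, "ty": 0, "tz": 84, "rx": 0, "ry": 0, "rz": 0, "grip": 36},
    {"tx": 0, "ty": 0, "tz": 95, "rx": 0, "ry": 0, "rz": 0, "grip": 36},
    {"tx": 0, "ty": 0, "tz": 95, "rx": 0, "ry": 0, "rz": 0, "grip": 28},
    {"tx": 0, "ty": 0, "tz": 95, "rx": 0, "ry": 0, "rz": 0, "grip": 22},
    {"tx": 0, "ty": 0, "tz": 95, "rx": 0, "ry": 0, "rz": 0, "grip": 22},
  ],
)

```text
time_s: 13.85
eef_pos: [531.7, 186.9, 296.8]
orientation: [[-0.769, 0.639, 0.001], [0.639, 0.769, 0.0], [-0.001, 0.001, -1.0]]
wrist_force: [0.4, -0.3, 0.5]
gripper_width: 22.1
grip_force: 0.0
```

move_arm(
  newtons=5,
  increments=[
    {"tx": 0, "ty": -2.5, "tz": -5, "rx": 0, "ry": 0, "rz": 0, "grip": 21},
    {"tx": 0, "ty": -5.3, "tz": -10, "rx": 0, "ry": 0, "rz": 0, "grip": 21},
    {"tx": 0, "ty": -8.4, "tz": -15, "rx": 0, "ry": 0, "rz": 0, "grip": 21},
    {"tx": 0, "ty": -11.7, "tz": -19.7, "rx": 0, "ry": 0, "rz": 0, "grip": 21},
    {"tx": 0, "ty": -15.3, "tz": -24.2, "rx": 0, "ry": 0, "rz": 0, "grip": 21},
    {"tx": 0, "ty": -19.2, "tz": -28.5, "rx": 0, "ry": 0, "rz": 0, "grip": 21},
    {"tx": 0, "ty": -23.3, "tz": -32.5, "rx": 0, "ry": 0, "rz": 0, "grip": 21},
    {"tx": 0, "ty": -27.6, "tz": -36.3, "rx": 0, "ry": 0, "rz": 0, "grip": 21},
    {"tx": 0, "ty": -32.1, "tz": -39.8, "rx": 0, "ry": 0, "rz": 0, "grip": 21},
    {"tx": 0, "ty": -36.9, "tz": -43.1, "rx": 0, "ry": 0, "rz": 0, "grip": 21},
  ],
)

```text
time_s: 15.1
eef_pos: [507.4, 157.9, 339.2]
orientation: [[-0.769, 0.639, -0.002], [0.639, 0.769, -0.001], [0.001, -0.002, -1.0]]
wrist_force: [1.4, -0.2, 1.5]
gripper_width: 21.1
grip_force: 0.0
```

```bash
python3 - <<'E'
from h import *
S=vision.grab_frame("scene")
s=telemetry.observe(); print(s["wrist_force"],s["grip_force"],s["eef_pos"])
k=cv2.resize(S[180:290,290:430],None,fx=5,fy=5,interpolation=cv2.INTER_CUBIC)
cv2.imwrite("pics/sw.png",k)
E
```

```text
[0.35030995 0.73100323 0.62949614] 0.17464601900428534 [507.01595192 157.57863658 339.32221008]
```

View pics/sw.png

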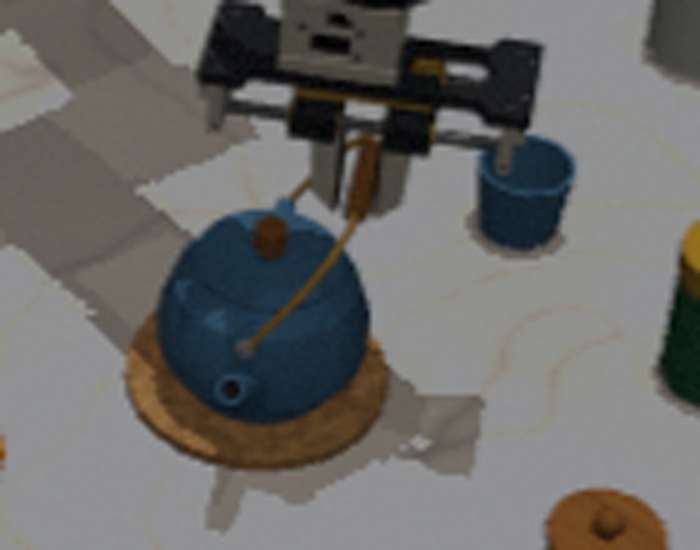

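The bar at crop (363,175) sits between the fingers, swung about halfway up, and the pot and lid haven't moved. I'll finish the swing.

move_arm(
  increments=[
    {"tx": 0, "ty": -4.9, "tz": -3, "rx": 0, "ry": 0, "rz": 0, "grip": 21},
    {"tx": 0, "ty": -10, "tz": -5.7, "rx": 0, "ry": 0, "rz": 0, "grip": 21},
    {"tx": 0, "ty": -15.2, "tz": -8, "rx": 0, "ry": 0, "rz": 0, "grip": 21},
    {"tx": 0, "ty": -20.6, "tz": -10, "rx": 0, "ry": 0, "rz": 0, "grip": 21},
    {"tx": 0, "ty": -26, "tz": -12, "rx": 0, "ry": 0, "rz": 0, "grip": 21},
    {"tx": 0, "ty": -31.6, "tz": -13.5, "rx": 0, "ry": 0, "rz": 0, "grip": 21},
    {"tx": 0, "ty": -37.2, "tz": -14.6, "rx": 0, "ry": 0, "rz": 0, "grip": 21},
    {"tx": 0, "ty": -42.9, "tz": -15.4, "rx": 0, "ry": 0, "rz": 0, "grip": 21},
    {"tx": 0, "ty": -49.4, "tz": -16, "rx": 0, "ry": 0, "rz": 0, "grip": 21},
    {"tx": 0, "ty": -54.4, "tz": -16, "rx": 0, "ry": 0, "rz": 0, "grip": 21},
  ],
)

```text
time_s: 16.4
eef_pos: [473.0, 116.3, 355.5]
orientation: [[-0.769, 0.639, 0.0], [0.639, 0.769, 0.0], [-0.0, 0.0, -1.0]]
wrist_force: [0.1, 0.0, 0.7]
gripper_width: 20.9
grip_force: 0.0
```

move_arm(
  newtons=45,
  increments=[
    {"tx": 0, "ty": 0, "tz": 0, "rx": 0, "ry": 0, "rz": 0, "grip": 21},
    {"tx": 0, "ty": 0, "tz": 0, "rx": 0, "ry": 0, "rz": 0, "grip": 20},
    {"tx": 0, "ty": 0, "tz": 0, "rx": 0, "ry": 0, "rz": 0, "grip": 18},
    {"tx": 0, "ty": 0, "tz": 0, "rx": 0, "ry": 0, "rz": 0, "grip": 16},
    {"tx": 0, "ty": 0, "tz": 0, "rx": 0, "ry": 0, "rz": 0, "grip": 14},
    {"tx": 0, "ty": 0, "tz": 0, "rx": 0, "ry": 0, "rz": 0, "grip": 10},
    {"tx": 0, "ty": 0, "tz": 0, "rx": 0, "ry": 0, "rz": 0, "grip": 5},
    {"tx": 0, "ty": 0, "tz": 0, "rx": 0, "ry": 0, "rz": 0, "grip": 5},
    {"tx": 0, "ty": 0, "tz": 0, "rx": 0, "ry": 0, "rz": 0, "grip": 5},
    {"tx": 0, "ty": 0, "tz": 0, "rx": 0, "ry": 0, "rz": 0, "grip": 5},
  ],
)

```text
time_s: 17.65
eef_pos: [473.2, 116.6, 355.4]
orientation: [[-0.769, 0.639, -0.0], [0.639, 0.769, 0.0], [0.0, 0.0, -1.0]]
wrist_force: [-0.4, -0.5, -1.2]
gripper_width: 14.8
grip_force: 45.0
```

```bash
python3 - <<'E'
from h import *
S=vision.grab_frame("scene")
s=telemetry.observe(); print(s["wrist_force"],s["moment"],s["grip_force"],s["eef_pos"])
k=cv2.resize(S[160:280,290:430],None,fx=5,fy=5,interpolation=cv2.INTER_CUBIC)
cv2.imwrite("pics/up.png",k)
E
```

```text
[ 0.18328412  1.06481539 -2.0904681 ] [ 0.05829811 -0.02183354  0.00293136] 44.99981224536896 [473.2091508  116.60880227 355.39096499]
```

View pics/up.png

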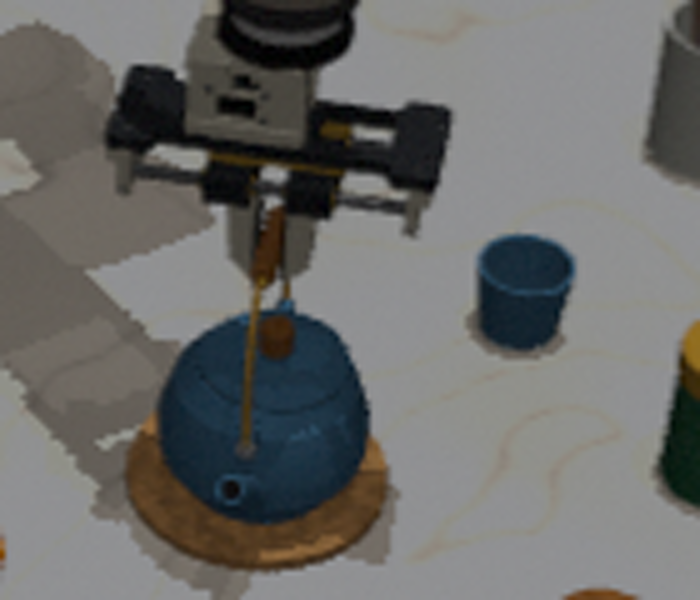

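The handle is upright, the bar at crop (268,245) is gripped and the lid is on. Now a slow, straight lift of 90 mm.

move_arm(
  increments=[
    {"tx": 0, "ty": 0, "tz": -1, "rx": 0, "ry": 0, "rz": 0, "grip": 5},
    {"tx": 0, "ty": 0, "tz": -3, "rx": 0, "ry": 0, "rz": 0, "grip": 5},
    {"tx": 0, "ty": 0, "tz": -6, "rx": 0, "ry": 0, "rz": 0, "grip": 5},
    {"tx": 0, "ty": 0, "tz": -10, "rx": 0, "ry": 0, "rz": 0, "grip": 5},
    {"tx": 0, "ty": 0, "tz": -15, "rx": 0, "ry": 0, "rz": 0, "grip": 5},
    {"tx": 0, "ty": 0, "tz": -20, "rx": 0, "ry": 0, "rz": 0, "grip": 5},
    {"tx": 0, "ty": 0, "tz": -25, "rx": 0, "ry": 0, "rz": 0, "grip": 5},
    {"tx": 0, "ty": 0, "tz": -30, "rx": 0, "ry": 0, "rz": 0, "grip": 5},
    {"tx": 0, "ty": 0, "tz": -34, "rx": 0, "ry": 0, "rz": 0, "grip": 5},
    {"tx": 0, "ty": 0, "tz": -37, "rx": 0, "ry": 0, "rz": 0, "grip": 5},
  ],
)

```text
time_s: 18.95
eef_pos: [473.2, 116.6, 392.7]
orientation: [[-0.769, 0.639, 0.0], [0.639, 0.769, 0.0], [-0.0, 0.0, -1.0]]
wrist_force: [0.4, -0.1, -6.9]
gripper_width: 14.6
grip_force: 45.0
```

move_arm(
  increments=[
    {"tx": 0, "ty": 0, "tz": -4, "rx": 0, "ry": 0, "rz": 0, "grip": 5},
    {"tx": 0, "ty": 0, "tz": -9, "rx": 0, "ry": 0, "rz": 0, "grip": 5},
    {"tx": 0, "ty": 0, "tz": -15, "rx": 0, "ry": 0, "rz": 0, "grip": 5},
    {"tx": 0, "ty": 0, "tz": -22, "rx": 0, "ry": 0, "rz": 0, "grip": 5},
    {"tx": 0, "ty": 0, "tz": -29, "rx": 0, "ry": 0, "rz": 0, "grip": 5},
    {"tx": 0, "ty": 0, "tz": -36, "rx": 0, "ry": 0, "rz": 0, "grip": 5},
    {"tx": 0, "ty": 0, "tz": -42, "rx": 0, "ry": 0, "rz": 0, "grip": 5},
    {"tx": 0, "ty": 0, "tz": -47, "rx": 0, "ry": 0, "rz": 0, "grip": 5},
    {"tx": 0, "ty": 0, "tz": -51, "rx": 0, "ry": 0, "rz": 0, "grip": 5},
    {"tx": 0, "ty": 0, "tz": -53, "rx": 0, "ry": 0, "rz": 0, "grip": 5},
  ],
)

```text
time_s: 20.2
eef_pos: [473.2, 116.6, 445.6]
orientation: [[-0.769, 0.639, 0.0], [0.639, 0.769, 0.0], [-0.0, 0.0, -1.0]]
wrist_force: [-1.3, 0.7, -6.9]
gripper_width: 14.7
grip_force: 45.0
```

move_arm(
  increments=[
    {"tx": 0, "ty": 0, "tz": 0, "rx": 0, "ry": 0, "rz": 0, "grip": 5},
    {"tx": 0, "ty": 0, "tz": 0, "rx": 0, "ry": 0, "rz": 0, "grip": 5},
    {"tx": 0, "ty": 0, "tz": 0, "rx": 0, "ry": 0, "rz": 0, "grip": 5},
    {"tx": 0, "ty": 0, "tz": 0, "rx": 0, "ry": 0, "rz": 0, "grip": 5},
    {"tx": 0, "ty": 0, "tz": 0, "rx": 0, "ry": 0, "rz": 0, "grip": 5},
    {"tx": 0, "ty": 0, "tz": 0, "rx": 0, "ry": 0, "rz": 0, "grip": 5},
    {"tx": 0, "ty": 0, "tz": 0, "rx": 0, "ry": 0, "rz": 0, "grip": 5},
    {"tx": 0, "ty": 0, "tz": 0, "rx": 0, "ry": 0, "rz": 0, "grip": 5},
    {"tx": 0, "ty": 0, "tz": 0, "rx": 0, "ry": 0, "rz": 0, "grip": 5},
    {"tx": 0, "ty": 0, "tz": 0, "rx": 0, "ry": 0, "rz": 0, "grip": 5},
  ],
)

```text
time_s: 21.45
eef_pos: [473.2, 116.6, 445.4]
orientation: [[-0.769, 0.639, 0.0], [0.639, 0.769, 0.0], [-0.0, 0.0, -1.0]]
wrist_force: [-0.1, 0.2, -6.3]
gripper_width: 14.8
grip_force: 45.0
```

```bash
python3 - <<'E'
from h import *
G=[]
for i in range(16):
    S=vision.grab_frame("scene"); G.append(S[120:270,280:440].astype(int))
    if i%4==0: s=telemetry.observe(); print(s["wrist_force"].round(1),s["moment"].round(2))
print([np.abs(g-G[-1]).sum(2).__gt__(60).sum() for g in G])
c=S[130:280,290:430].copy(); k=cv2.resize(c,None,fx=4,fy=4,interpolation=cv2.INTER_CUBIC)
ya=np.radians(-39.6); cx,sx=np.cos(ya),np.sin(ya); f=100
def d(x,y,z,col):
    p=proj("scene",(473.5+cx*x-sx*y,117+sx*x+cx*y,z+f)); q=((p-(290,130))*4+1.5).astype(int); cv2.circle(k,tuple(int(i) for i in q),1,col,-1)
for t in np.linspace(0,2*np.pi,40): d(47*np.cos(t),47*np.sin(t),100,(0,0,255)); d(67*np.cos(t),67*np.sin(t),42,(0,255,0))
for X in((60,0,85),(-60,0,85),(120,0,98),(0,0,125)): d(*X,(0,255,255))
cv2.imwrite("pics/end.png",k)
E
```

```text
[-0.3 -0.1 -7.4] [-0.01  0.05  0.01]
[ 0.   1.  -6.9] [-0.02 -0.02  0.02]
[-0.2  0.1 -5.3] [-0.06 -0.02 -0.02]
[-0.2 -0.2 -6.9] [-0.02  0.05  0.02]
[np.int64(0), np.int64(0), np.int64(0), np.int64(0), np.int64(0), np.int64(0), np.int64(0), np.int64(0), np.int64(0), np.int64(0), np.int64(0), np.int64(0), np.int64(0), np.int64(0), np.int64(0), np.int64(0)]
```

View pics/end.png

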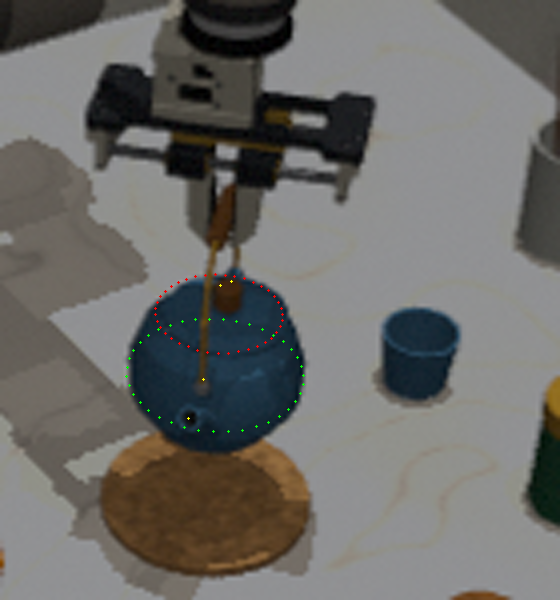

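The pot is off the trivet and motionless. The knob looks about 2 px right of the model, so I'll quantify that before handing in.

```bash
python3 - <<'E'
from h import *
np.set_printoptions(precision=2,suppress=True)
ya=np.radians(-39.6); cx,sx=np.cos(ya),np.sin(ya)
P=lambda x,y,z,f:proj("scene",(473.5+cx*x-sx*y,117+sx*x+cx*y,z+f))
S=vision.grab_frame("scene"); end=cv2.resize(S[130:280,290:430],None,fx=4,fy=4,interpolation=cv2.INTER_CUBIC)
for n,im,k,o,f in(("bail",cv2.imread("pics/bail.png"),4,(200+0,185),10),("up",cv2.imread("pics/up.png"),5,(290,160),10),("end",end,4,(290,130),100)):
    hsv=cv2.cvtColor(im,cv2.COLOR_BGR2HSV); 
    pk=P(0,0,117,f); q=((pk-o)*k).astype(int); m=cv2.inRange(hsv,(2,110,20),(16,255,255)); z=np.zeros_like(m); w=5*k; sl=np.s_[q[1]-w:q[1]+w,q[0]-w:q[0]+w]; z[sl]=m[sl]
    M=cv2.moments(z,True); c=np.array([M["m10"],M["m01"]])/M["m00"]/k+o
    # body silhouette columns/rows: blue hull
    b=cv2.inRange(hsv,(95,90,20),(125,255,255)); cs=[c_ for c_ in cv2.findContours(b,cv2.RETR_EXTERNAL,cv2.CHAIN_APPROX_NONE)[0] if cv2.contourArea(c_)>60*k*k]
    rects=[np.array(cv2.boundingRect(c_))/k+[*o,0,0] for c_ in cs]
    print(n,"knob obs-pred",c-pk,"area",M["m00"]/k/k,"belly pred",P(0,0,42,f),rects)
for nm,X in(("x",(20,0,0)),("y",(0,20,0)),("z",(0,0,20))): print(nm,(P(*X,110)-P(0,0,0,110))/20)
E
```

```text
bail knob obs-pred [0.88 0.52] area 38.875 belly pred [341.9  245.04] [array([239.  , 220.5 ,  33.25,  37.  ]), array([322. , 220. ,  41.5,  44.5]), array([386.  , 207.25,  14.  ,  22.5 ]), array([267.5, 206.5,  13. ,  19. ])]
up knob obs-pred [1.96 0.45] area 41.480000000000004 belly pred [341.9  245.04] [array([322.4, 220.2,  41.2,  44.4]), array([386. , 207.2,  18.8,  22.4])]
end knob obs-pred [1.86 0.46] area 43.0 belly pred [343.39 223.03] [array([386.  , 207.25,  18.75,  22.5 ]), array([323.  , 197.25,  42.75,  45.5 ])]
x [-0.06  0.21]
y [0.32 0.05]
z [ 0.02 -0.25]
```

The knob and body offsets are the same as when the pot stood on the trivet, so it hangs level. The lid is within about 3 mm of centre and the foot is about 100 mm up. I'm handing it in.

```bash
python3 -c "
from h import *
print(order.job_done())"
```

```text
the job is handed in; nothing more can be done
None
```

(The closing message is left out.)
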